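# Set and lock the indexing turntable

### The arm

A 7-joint arm with a two-finger parallel gripper is mounted at the origin on the work surface. World frame = base frame: x ahead of the robot, y to its left, z up, the work surface at z = 0. Lengths are in m, angles in rad, forces in N, time in s.
With the tool pointing down it reaches from about 0.4 to 0.75 m from the base axis. Payload 19.5 kg.
Tool frame: the origin (TCP) lies at the very end of the fingers, on their centre line; the grasp point (between the pads) lies 19 mm behind it; y points along the fingers, x is the direction in which the jaws open and shut, and the axes are right-handed (so a half turn about y gives the same grasp; the last joint's range is limited). The gripper opens to 85 mm and grips with 20 to 120 N. Pads are 22 mm wide; open, the fingers measure 114 mm over their backs; the gripper's body (76 mm by 85 mm) begins 54 mm behind the grasp point. The pads swing forward as they close: fully open they stand 13 mm farther back than shut.
Start: joints at [1.111, 0.707, -0.028, 1.485, 0.022, 0.951, -0.075], TCP at [0.233, -0.526, 0.231] pointing down, gripper open.
Joint ranges: [-2.71, 2.71], [-0.32, 2.16], [-1.57, 1.52], [0, 2.45], [-1.46, 4.6], [0, 2.02], [-2.83, 2.83]. Speed limits (rad/s): [1.89, 1.89, 2.57, 2.57, 3.01, 3.01, 3.01].

### API

Orientations are given as [roll, pitch, yaw] about the fixed x, y, z axes, in that order (R = Rz(yaw) Ry(pitch) Rx(roll)).
In Python, from plant import env gives the robot as it stands.
- The arm moves only by the shell command python3 -m handwheel 'ROWS' [OPENING] [FORCE]. ROWS is JSON, a list of rows, each an object of numbers: "tx", "ty", "tz": the shift along the tool's x, y, z normalised to -1 to 1, where 1 is 0.03 m; "wx", "wy", "wz": the turn, a rotation vector about the tool's x, y, z normalised to -1 to 1, where 1 is 180 degrees. In form: [{"tx": .., "ty": .., "tz": .., "wx": .., "wy": .., "wz": ..}, ...]. A call has 1 to 8 rows; each row shifts and turns the commanded pose from where the row before left it, along the tool's axes as they then stand; what a row does not reach is not made up. A row lasts 1/12 s, in which the tool goes at most 41.7 mm and 7.16 degrees, less where a joint would pass 70% of its speed; a pose out of reach is approached as far as the arm can. A call with a number of a shift or a turn outside -1 to 1 is refused whole. A call with a gripper value outside its range is refused whole. OPENING is the opening, from 0 (shut) to 1 (fully open), set as the call begins (- or left out, the last holds). The fingers move at their own pace and stop on an object; FORCE is the grip in N (left out, the last holds). Time passes only in rows, so rows that do not move let the fingers close. It gives the time, the measured TCP pose, the force and the opening at its end, in the units of the state.
- env.sense(): the state, without advancing time (a new reading comes with each control period).
- env.get_image(name): name is "side" or "top"; returns the picture (400x640x3 uint8, red, green, blue); there is no depth.
- env.get_calibration(name): a dict with "fx", "fy", "cx", "cy" (pixels), "world_to_cam" (4x4, takes a point from world to camera coordinates). Camera axes: x right, y down, z forward; pixel columns grow to the right and rows downward; lengths in m; the calibration is good to about 2 mm. A picture is of the moment at which its call begins. get_calibration takes no time and is no camera call.
- env.hand_in(): hands the job in, once; it reports no verdict.
Trained networks look in the newest picture that a camera, given by its name, has taken for a name from the list of things; names that differ only in an ending like _2 or _b are one class to them, and where a whole thing is asked for, a point or a joint stands for the part that bears it (a point fixed in the world has none). Each returns a list of dicts, best first, with "score" (0 to 1); they miss things now and then, are a little off and sometimes report something else, mostly with a low value. They report only what shows in the picture. A call takes as long as a camera call.
- env.look_for(camera, query): "bbox" ([centre column, centre row, width, height] in pixels, round what is visible of it).
- env.landmark_of(camera, query): "pixel" ([column, row] in pixels: a listed point, or the origin of a listed thing).
The state is a dict: "clock": time; "joint_pos": joint angles; "qd": joint speeds; "joint_torque": joint torques, N m; "position": TCP position; "eef_rot": TCP orientation; "force": force on the tool from outside, world axes, zero at the start; "moment": the same for the moment, N m; "finger_gap": finger opening in m.
Only numpy, scipy, OpenCV 4.12 (cv2) and the standard library are available. Lean on these libraries where they do the work, as an engineer would, in place of code of your own. Each camera call takes 0.05 s, during which the arm holds its last target. There are 200 camera calls.

### The job

On the locksmith's indexing turntable, push the red upright lever round until the ring's red pointer points at the yellow pin on the scale. Then push the blue lock tab fully home towards the turntable's centre, so that the setting stays on the yellow pin. Leave the brass lock cylinder standing in its cup, and do not disturb the other things on the bench.

Things in the scene. Friction and masses are not known exactly. Their poses are not given: they have to be found in the camera images.
- turntable: Round grey cast base bolted to the bench, 176 mm across, 34 mm high, black scale with white divisions every 10 degrees on its top. Origin: centre of its underside, on the turning axis. Its place and heading on the bench vary.
- ring: Flat aluminium ring-plate, 116 mm across, that turns about the vertical axis in the middle of the turntable; its top is 48 mm above the bench. Origin: on the turning axis, 34 mm above the bench. Its own x axis runs along the red pointer; its z axis is up. It moves about 70 degrees either way from the middle of its travel, takes about 1.5 N at the lever to turn and stays where it is left.
- pointer_tip (a point): Outer tip of the red pointer on the ring, 66 mm from the axis, 48 mm above the bench. The pointer is 7 mm wide.
- lever_top (a point): Centre of the top of the red upright lever post, which is 16 mm thick, round, and stands 100 mm from the axis, diametrically opposite the pointer; post from 42 to 94 mm above the bench. A flat steel arm 14 mm wide, its top 50 mm above the bench, joins it to the ring.
- yellow_pin: Yellow upright pin fixed on the scale, 14 mm thick, 22 mm tall, its foot 35 mm above the bench, about 74 mm from the axis: the mark to set. Origin: centre of its foot. It stands 15 to 75 degrees from the pointer at the start, to either side.
- white_pin: White upright pin, same size as the yellow one, on the scale on the other side of the pointer: not the mark to set. Origin: centre of its foot.
- lock (a joint): Travel of the lock bolt in m: 0 to 0.004 at the start (out), 0.018 fully home against its stop, growing as the tab moves horizontally towards the turning axis. Needs about 3 N and stays where it is left.
- lock_tab (a point): Centre of the top edge of the upright blue tab of the lock bolt: plate 8 mm thick (along its travel), 28 mm wide, from 29 to 79 mm above the bench, 118 mm from the turning axis when the lock joint is 0 and 100 mm when home. Its flat faces look towards and away from the axis; push on the outer face.
- cylinder: Loose brass lock cylinder, 33 mm across, 36 mm tall, standing in a shallow cup in the middle of the ring, its foot 49 mm above the bench. Origin: centre of its foot. To be left standing.
- padlock: Loose brass padlock standing on the bench beyond the turntable, about 160 mm from its axis, 22 x 44 x 70 mm. Origin: centre of its underside. To be left alone.
- oil_can: Blue can, 48 mm across, 120 mm tall. Origin: centre of its underside. To be left alone.
- screwdriver: Orange-handled screwdriver lying on the bench, 200 mm long. To be left alone.
- mug: Blue mug, 80 mm across, 90 mm tall. Origin: centre of its underside. To be left alone.
- key_blank: Brass key blank lying flat, about 54 mm long, 5 mm thick. Origin: centre of its bow. To be left alone.
- pin_box: Small cardboard box, 70 x 50 x 35 mm. Origin: centre of its underside. To be left alone.

How it is judged:
By the outcome, as a careful person would: the job done as asked, in the order asked, and still so for the second after the job is handed in, with the robot touching nothing.
It also fails if it takes over 64 s, if anything falls off the work surface, if the arm or the gripper's body presses on something with over 40 N, if the wrist force passes 120 N, or if a joint passes its speed limit or range.

## Working session

There is one attempt and no reset: what is moved stays moved. The work goes in short steps, Python scripts to look and compute and a shell command to move; the robot and the scene stay as the last step left them, time stands still between calls to the robot, and variables do not carry over. Pictures are saved under pics/ and viewed, about 8 in all and at most 12, crops included, and the job is handed in when it is done.

```bash
mkdir -p pics; ls; cat > h.py <<'E'
import numpy as np, cv2
from plant import env
def ray(cam,px):
    c=env.get_calibration(cam); T=np.array(c["world_to_cam"]); R=T[:3,:3]; t=T[:3,3]
    d=R.T@np.array([(px[0]-c["cx"])/c["fx"],(px[1]-c["cy"])/c["fy"],1]); return -R.T@t,d
def at_z(cam,px,z):
    o,d=ray(cam,px); return o+d*(z-o[2])/d[2]
def proj(cam,p):
    c=env.get_calibration(cam); q=np.array(c["world_to_cam"])@np.r_[p,1]
    return np.array([c["fx"]*q[0]/q[2]+c["cx"],c["fy"]*q[1]/q[2]+c["cy"]])
def snap(cam,f=None):
    im=env.get_image(cam)
    if f: cv2.imwrite(f"pics/{f}.png",im[:,:,::-1])
    return im
E
python3 - <<'E'
from h import *
Z=dict(turntable=0,ring=.034,pointer_tip=.048,lever_top=.094,yellow_pin=.035,white_pin=.035,lock_tab=.079,cylinder=.049,padlock=0,oil_can=0,mug=0)
for cam in("top","side"):
    snap(cam,cam+"1"); o,d=ray(cam,(320,200)); print(cam,o.round(3),d.round(2))
    for k,z in Z.items():
        r=env.landmark_of(cam,k)[:2]
        for a in r: print(k,round(a["score"],2),np.round(a["pixel"],1),at_z(cam,a["pixel"],z).round(4))
s=env.sense();print(s)
E
```

```text
pics
top [0.372 0.039 1.083] [ 0.2  -0.02 -0.98]
turntable 0.7 [305.1 208.7] [0.5689 0.0667 0.    ]
ring 0.82 [306.4 204.6] [0.5746 0.0616 0.034 ]
pointer_tip 0.84 [324.9 185.5] [0.6257 0.006  0.048 ]
pointer_tip 0.42 [216.9 266.1] [0.4097 0.3145 0.048 ]
lever_top 0.73 [282.4 231.3] [0.4928 0.1275 0.094 ]
lever_top 0.58 [276.3 178.2] [0.6409 0.1408 0.094 ]
yellow_pin 0.47 [305.9 181.8] [0.6424 0.0606 0.035 ]
yellow_pin 0.23 [191.4 244.2] [0.4744 0.3906 0.035 ]
white_pin 0.48 [335.2 202.3] [ 0.5776 -0.0219  0.035 ]
lock_tab 0.62 [278.2 176.5] [0.6497 0.1369 0.079 ]
cylinder 0.53 [307.4 207.4] [0.5635 0.0588 0.049 ]
padlock 0.65 [190.7 247. ] [0.4697 0.4042 0.    ]
padlock 0.59 [342.2 176.6] [ 0.663  -0.0493  0.    ]
oil_can 0.55 [428.3 188. ] [ 0.6164 -0.3067  0.    ]
oil_can 0.3 [308.1 180.5] [0.6552 0.0545 0.    ]
mug 0.93 [191.6 244.2] [0.4777 0.4018 0.    ]
mug 0.36 [303.4 208.2] [0.5706 0.0717 0.    ]
side [0.225 0.91  0.647] [ 0.3  -0.8  -0.52]
turntable 0.9 [313.2 231. ] [0.5648 0.0597 0.    ]
turntable 0.72 [329.1 216.7] [ 0.5488 -0.0131  0.    ]
ring 0.6 [312.3 219.6] [0.566 
[... 723 characters left out ...]
.4737 0.3835 0.    ]
{'clock': 1.2, 'joint_pos': array([ 1.1112825 ,  0.70649091, -0.0276195 ,  1.48457269,  0.02199528,
        0.95093165, -0.07553159]), 'qd': array([ 0.0022181 ,  0.00220716,  0.00044417,  0.00028527, -0.00029479,
       -0.00073906,  0.00086311]), 'joint_torque': array([-7.11560169e-04, -8.82988572e+01,  1.23459287e+00, -2.36391252e+01,
        1.72285567e-02,  1.68031762e-03, -4.95431630e-05]), 'position': array([ 0.23331716, -0.52551148,  0.23127948]), 'eef_rot': array([-1.57077697e+00,  1.01249709e-04, -1.15302246e+00]), 'force': array([-0.34229744, -0.32755844,  0.3378219 ]), 'moment': array([-0.01206364,  0.00332449,  0.04165478]), 'finger_gap': 0.08555551269670382}
```

```bash
python3 - <<'E'
import cv2,numpy as np
a=cv2.imread("pics/top1.png")[130:280,220:420]; b=cv2.imread("pics/side1.png")[140:290,220:420]
cv2.imwrite("pics/c1.png",np.vstack([cv2.resize(x,(400*2//2*2-400+0,300)) if 0 else cv2.resize(x,(400,300),interpolation=cv2.INTER_CUBIC) for x in(a,b)]))
c=cv2.resize(cv2.imread("pics/top1.png"),(400,250));d=cv2.resize(cv2.imread("pics/side1.png"),(400,250))
e=cv2.imread("pics/c1.png"); f=np.zeros((600,400,3),np.uint8); f[:250]=c; f[300:550]=d
cv2.imwrite("pics/c1.png",np.hstack([e,f]))
E
```

```text
(no output)
```

View pics/c1.png

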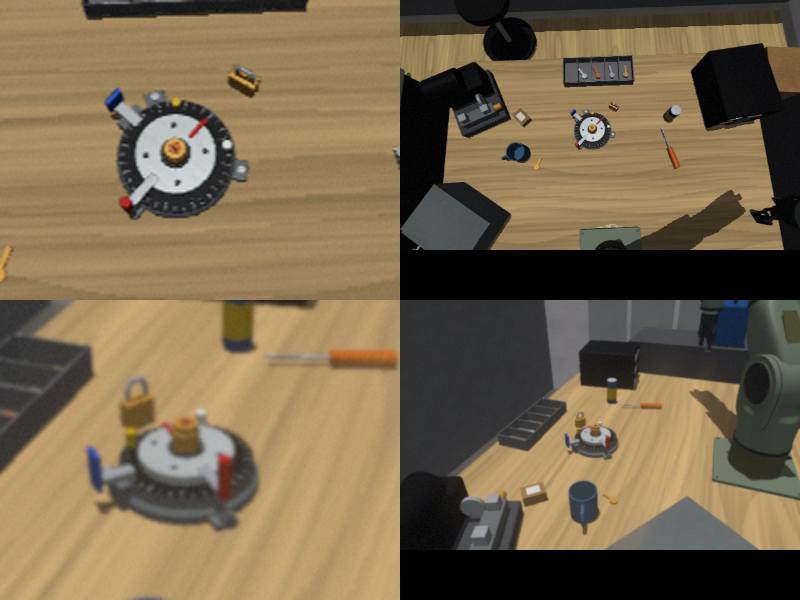

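The pictures show the pointer at top px (325,186), the yellow pin at (306,181), the white pin at (334,202), the lever at (282,231) and the blue tab at (277,178). The ring must turn about 43° CCW. I'll turn the tool first, then translate.

```bash
python3 -m handwheel '[{"wy":-0.039},{"wy":-0.039},{"wy":-0.039},{"wy":-0.039},{"wy":-0.039},{"wy":-0.039},{"wy":-0.039},{"wy":-0.039}]' 0.6 20 && python3 -m handwheel '[{"wy":-0.039},{"wy":-0.039},{"wy":-0.039},{"wy":-0.039},{"wy":-0.039},{"wy":-0.039},{"wy":-0.039},{"wy":-0.039}]' && python3 -m handwheel '[{"wy":-0.039},{"wy":-0.039},{}]'
cat >> h.py <<'E'
def rel(p):
    "shift to world point p in row units along tool x,y,z"
    from scipy.spatial.transform import Rotation as Ro
    s=env.sense(); R=Ro.from_euler("xyz",s["eef_rot"]).as_matrix()
    u=R.T@(np.array(p)-s["position"])/.03
    print("t",round(s["clock"],2),"pos",s["position"].round(4),"rpy",s["eef_rot"].round(3),"F",np.round(s["force"],1),"gap",round(s["finger_gap"],4),"-> units",u.round(2)); return u
E
python3 -c "
from h import *
rel((.499,.129,.2))"
```

```text
t 1.2 pos [ 0.2333 -0.5255  0.2313] rpy [-1.571  0.    -1.153] F [-0.3 -0.3  0.3] gap 0.0856 -> units [-16.35   1.04  16.95]$[0]: bad value
```

```bash
python3 -m handwheel '[{"tx":0,"ty":0,"tz":0,"wx":0,"wy":-0.039,"wz":0},{"tx":0,"ty":0,"tz":0,"wx":0,"wy":-0.039,"wz":0},{"tx":0,"ty":0,"tz":0,"wx":0,"wy":-0.039,"wz":0},{"tx":0,"ty":0,"tz":0,"wx":0,"wy":-0.039,"wz":0},{"tx":0,"ty":0,"tz":0,"wx":0,"wy":-0.039,"wz":0},{"tx":0,"ty":0,"tz":0,"wx":0,"wy":-0.039,"wz":0},{"tx":0,"ty":0,"tz":0,"wx":0,"wy":-0.039,"wz":0},{"tx":0,"ty":0,"tz":0,"wx":0,"wy":-0.039,"wz":0}]' 0.6 20
python3 -c "
from h import *
rel((.499,.129,.2))"
```

```text
clock: 1.87
position: [0.2333, -0.5256, 0.2313]
eef_rot: [-1.571, 0.0, -0.167]
force: [-0.3, -1.3, -0.7]
finger_gap: 0.051
t 1.87 pos [ 0.2333 -0.5256  0.2313] rpy [-1.571  0.    -0.167] F [-0.3 -1.3 -0.7] gap 0.051 -> units [ 5.11  1.04 22.99]
```

```bash
python3 -m handwheel '[{"tx":0,"ty":0,"tz":0,"wx":0,"wy":-0.039,"wz":0},{"tx":0,"ty":0,"tz":0,"wx":0,"wy":-0.039,"wz":0},{"tx":0,"ty":0,"tz":0,"wx":0,"wy":-0.039,"wz":0},{"tx":0,"ty":0,"tz":0,"wx":0,"wy":-0.039,"wz":0},{"tx":0,"ty":0,"tz":0,"wx":0,"wy":-0.039,"wz":0},{"tx":0,"ty":0,"tz":0,"wx":0,"wy":-0.039,"wz":0},{"tx":0,"ty":0,"tz":0,"wx":0,"wy":-0.039,"wz":0},{"tx":0,"ty":0,"tz":0,"wx":0,"wy":-0.039,"wz":0}]' 
python3 -m handwheel '[{"tx":0,"ty":0,"tz":0,"wx":0,"wy":-0.039,"wz":0},{"tx":0,"ty":0,"tz":0,"wx":0,"wy":-0.039,"wz":0},{"tx":0,"ty":0,"tz":0,"wx":0,"wy":0,"wz":0}]'
python3 -c "
from h import *
rel((.499,.129,.2))"
```

```text
clock: 2.53
position: [0.2332, -0.5256, 0.2313]
eef_rot: [-1.571, 0.0, 0.813]
force: [-0.3, 0.4, -0.9]
finger_gap: 0.0516
clock: 2.78
position: [0.2331, -0.5256, 0.2311]
eef_rot: [-1.571, -0.0, 1.058]
force: [0.4, -0.3, -0.1]
finger_gap: 0.0514
t 2.78 pos [ 0.2331 -0.5256  0.2311] rpy [-1.571 -0.     1.058] F [ 0.4 -0.3 -0.1] gap 0.0514 -> units [23.36  1.05  2.97]
```

```bash
for i in 1 2; do :; done
python3 -m handwheel '[{"tx":0.9,"ty":0,"tz":0.12,"wx":0,"wy":0,"wz":0},{"tx":0.9,"ty":0,"tz":0.12,"wx":0,"wy":0,"wz":0},{"tx":0.9,"ty":0,"tz":0.12,"wx":0,"wy":0,"wz":0},{"tx":0.9,"ty":0,"tz":0.12,"wx":0,"wy":0,"wz":0},{"tx":0.9,"ty":0,"tz":0.12,"wx":0,"wy":0,"wz":0},{"tx":0.9,"ty":0,"tz":0.12,"wx":0,"wy":0,"wz":0},{"tx":0.9,"ty":0,"tz":0.12,"wx":0,"wy":0,"wz":0},{"tx":0.9,"ty":0,"tz":0.12,"wx":0,"wy":0,"wz":0}]'
python3 -m handwheel '[{"tx":0.9,"ty":0,"tz":0.12,"wx":0,"wy":0,"wz":0},{"tx":0.9,"ty":0,"tz":0.12,"wx":0,"wy":0,"wz":0},{"tx":0.9,"ty":0,"tz":0.12,"wx":0,"wy":0,"wz":0},{"tx":0.9,"ty":0,"tz":0.12,"wx":0,"wy":0,"wz":0},{"tx":0.9,"ty":0,"tz":0.12,"wx":0,"wy":0,"wz":0},{"tx":0.9,"ty":0,"tz":0.12,"wx":0,"wy":0,"wz":0},{"tx":0.9,"ty":0,"tz":0.12,"wx":0,"wy":0,"wz":0},{"tx":0.9,"ty":0,"tz":0.12,"wx":0,"wy":0,"wz":0}]'
python3 -c "
from h import *
rel((.499,.129,.2))"
```

```text
clock: 3.45
position: [0.3155, -0.3225, 0.2314]
eef_rot: [-1.571, 0.0, 1.047]
force: [1.3, -0.3, 0.2]
finger_gap: 0.0513
clock: 4.12
position: [0.3977, -0.1205, 0.2315]
eef_rot: [-1.571, -0.0, 1.047]
force: [-0.2, -0.6, 0.1]
finger_gap: 0.051
t 4.12 pos [ 0.3977 -0.1205  0.2315] rpy [-1.571 -0.     1.047] F [-0.2 -0.6  0.1] gap 0.051 -> units [8.89 1.05 1.24]
```

```bash
cat >> h.py <<'E'
from scipy.optimize import least_squares
def fit(n=1,x0=(.57,.06,-.83,-.09,-1.5,.75,.115)):
    obs=[]
    for cam in("top","side"):
        for i in range(n):
            snap(cam)
            for k in("ring","pointer_tip","lever_top","yellow_pin","white_pin","lock_tab","turntable"):
                for r in env.landmark_of(cam,k)[:1]:
                    obs.append((cam,k,np.array(r["pixel"]),r["score"]))
    def pts(v):
        x,y,a,b,c,l,rl=v; P=lambda r,t,z:np.array([x+r*np.cos(t),y+r*np.sin(t),z])
        return dict(ring=P(0,0,.034),turntable=P(0,0,0),pointer_tip=P(.066,a,.048),lever_top=P(-.1,a,.094),yellow_pin=P(.074,b,.035),white_pin=P(.074,c,.035),lock_tab=P(rl,l,.079))
    def f(v):
        p=pts(v); return np.concatenate([np.sqrt(s)*(proj(c,p[k])-q) for c,k,q,s in obs])
    r=least_squares(f,x0,loss="soft_l1",x_scale=[.01,.01,.1,.1,.1,.1,.01]); v=r.x; p=pts(v)
    print("axis",v[:2].round(4),"deg ptr,yel,wht,lock",np.degrees(v[2:6]).round(1),"rl",v[6].round(4))
    for c,k,q,s in obs: print(c,k,round(s,2),(q-proj(c,p[k])).round(1),end="; ")
    print(); return v,p
E
python3 - <<'E'
from h import *
v,p=fit(); print({k:p[k].round(4) for k in("lever_top","lock_tab","yellow_pin")}); rel(np.r_[p["lever_top"][:2],.2]); snap("top","top2"); snap("side","side2")
for cam in("top","side"):
    im=cv2.imread(f"pics/{cam}1.png"); 
    h=cv2.cvtColor(im,cv2.COLOR_BGR2HSV)
    q=proj(cam,p["ring"]); q=q.astype(int)
    for nm,lo,hi in(("red",(0,190,80),(6,255,255)),("yel",(23,150,90),(32,255,255)),("blue",(108,150,50),(125,255,255))):
        m=cv2.inRange(h,lo,hi); M=np.zeros_like(m); M[q[1]-50:q[1]+50,q[0]-60:q[0]+60]=255; n,_,st,ce=cv2.connectedComponentsWithStats(m&M)
        print(cam,nm,[(st[i].tolist(),ce[i].round(1).tolist()) for i in range(1,n) if st[i][4]>4])
E
```

```text
axis [0.5659 0.0584] deg ptr,yel,wht,lock [-44.5   2.5 -81.7  45.2] rl 0.1212
top ring 0.66 [-2.9 -0.2]; top pointer_tip 0.83 [ 1.8 -5. ]; top lever_top 0.83 [-0.5  0.6]; top yellow_pin 0.63 [-1.  22.1]; top white_pin 0.35 [-0.4 -0.5]; top lock_tab 0.44 [1.1 1.6]; top turntable 0.69 [ 0.3 -3.1]; side ring 0.61 [1.5 0.4]; side pointer_tip 0.58 [-0.5 -2.2]; side lever_top 0.68 [-0.3 -1. ]; side yellow_pin 0.51 [ 0.6 -4.2]; side white_pin 0.42 [0.3 2.4]; side lock_tab 0.66 [-0.8  0.3]; side turntable 0.56 [0.4 0.7]; 
{'lever_top': array([0.4945, 0.1284, 0.094 ]), 'lock_tab': array([0.6514, 0.1443, 0.079 ]), 'yellow_pin': array([0.6398, 0.0616, 0.035 ])}
t 4.92 pos [ 0.3973 -0.1218  0.2313] rpy [-1.571 -0.     1.052] F [ 0.3  0.2 -0.4] gap 0.0507 -> units [8.85 1.04 1.32]
top red [([316, 190, 7, 8, 15], [319.1, 193.3]), ([281, 229, 5, 5, 20], [282.6, 231.1])]
top yel [([305, 179, 6, 4, 19], [307.6, 180.5])]
top blue [([273, 175, 7, 8, 25], [276.1, 178.4])]
side red [([331, 219, 3, 3, 8], [332.1, 219.9])]
side yel [([283, 204, 5, 9, 32], [285.3, 207.6])]
side blue [([265, 215, 3, 5, 8], [266.1, 217.0])]
```

```bash

python3 -m handwheel '[{"tx":1,"ty":0.1,"tz":0.15,"wx":0,"wy":0,"wz":0},{"tx":1,"ty":0.1,"tz":0.15,"wx":0,"wy":0,"wz":0},{"tx":1,"ty":0.1,"tz":0.15,"wx":0,"wy":0,"wz":0},{"tx":1,"ty":0.1,"tz":0.15,"wx":0,"wy":0,"wz":0},{"tx":1,"ty":0.1,"tz":0.15,"wx":0,"wy":0,"wz":0},{"tx":1,"ty":0.1,"tz":0.15,"wx":0,"wy":0,"wz":0},{"tx":1,"ty":0.1,"tz":0.15,"wx":0,"wy":0,"wz":0},{"tx":1,"ty":0.1,"tz":0.15,"wx":0,"wy":0,"wz":0}]'
python3 -m handwheel '[{"tx":0.85,"ty":0.2,"tz":0.15,"wx":0,"wy":0,"wz":0},{"tx":0,"ty":0.6,"tz":0,"wx":0,"wy":0,"wz":0},{"tx":0,"ty":0.8,"tz":0,"wx":0,"wy":0,"wz":0},{"tx":0,"ty":0,"tz":0,"wx":0,"wy":0,"wz":0},{"tx":0,"ty":0,"tz":0,"wx":0,"wy":0,"wz":0}]'
python3 - <<'E'
from h import *
rel((.495,.128,.068))
a=snap("side")[150:280,240:420]; b=snap("top")[150:280,220:400]
cv2.imwrite("pics/c2.png",np.hstack([cv2.resize(x,(400,290),interpolation=3) for x in(a,b)])[:,:,::-1])
E
```

```text
clock: 5.68
position: [0.4853, 0.1061, 0.2071]
eef_rot: [-1.571, 0.0, 1.052]
force: [-0.1, -0.3, -0.7]
finger_gap: 0.0514
clock: 6.1
position: [0.4933, 0.1289, 0.1592]
eef_rot: [-1.57, 0.001, 1.053]
force: [0.2, 0.2, 0.8]
finger_gap: 0.051
t 6.1 pos [0.4933 0.1289 0.1592] rpy [-1.570e+00  1.000e-03  1.053e+00] F [0.2 0.2 0.8] gap 0.051 -> units [ 0.01  3.04 -0.07]
```

View pics/c2.png

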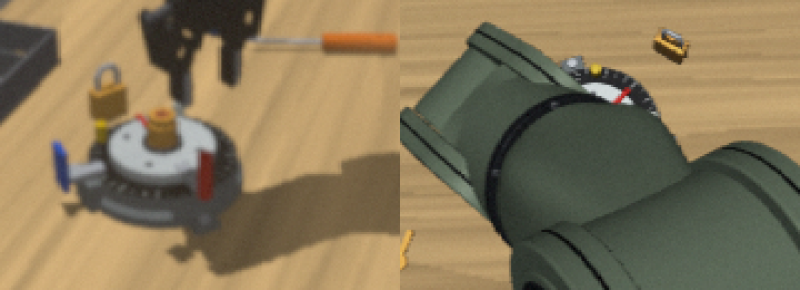

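Side view: the fingertips at crop (180,100) and (230,80) straddle the lever top at (205,152). The tool centre agrees with the fit, so I'll descend.

```bash

python3 -m handwheel '[{"tx":0,"ty":0.6,"tz":-0.05,"wx":0,"wy":0,"wz":0},{"tx":0,"ty":0.6,"tz":0,"wx":0,"wy":0,"wz":0},{"tx":0,"ty":0.4,"tz":0,"wx":0,"wy":0,"wz":0},{"tx":0,"ty":0.4,"tz":0,"wx":0,"wy":0,"wz":0},{"tx":0,"ty":0.4,"tz":0,"wx":0,"wy":0,"wz":0},{"tx":0,"ty":0.4,"tz":0,"wx":0,"wy":0,"wz":0},{"tx":0,"ty":0.2,"tz":0,"wx":0,"wy":0,"wz":0},{"tx":0,"ty":0,"tz":0,"wx":0,"wy":0,"wz":0}]'
python3 - <<'E'
from h import *
rel((.495,.128,.068))
a=snap("side")[150:280,240:420]; b=snap("top")[150:280,220:400]
cv2.imwrite("pics/c3.png",np.hstack([cv2.resize(x,(400,290),interpolation=3) for x in(a,b)])[:,:,::-1])
E
```

```text
clock: 6.87
position: [0.4951, 0.1281, 0.0693]
eef_rot: [-1.571, 0.0, 1.052]
force: [-0.5, -0.0, -0.5]
finger_gap: 0.0512
t 6.87 pos [0.4951 0.1281 0.0693] rpy [-1.571  0.     1.052] F [-0.5 -0.  -0.5] gap 0.0512 -> units [-0.    0.04  0.  ]
```

View pics/c3.png

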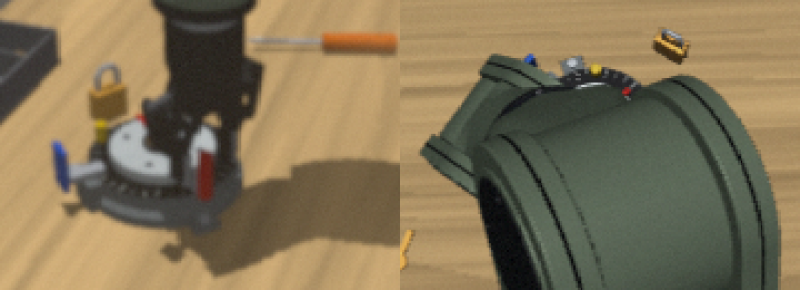

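The lever appears between the fingers, and no force is reported. I'll close on it.

```bash

python3 -m handwheel '[{"tx":0,"ty":0,"tz":0,"wx":0,"wy":0,"wz":0},{"tx":0,"ty":0,"tz":0,"wx":0,"wy":0,"wz":0},{"tx":0,"ty":0,"tz":0,"wx":0,"wy":0,"wz":0},{"tx":0,"ty":0,"tz":0,"wx":0,"wy":0,"wz":0},{"tx":0,"ty":0,"tz":0,"wx":0,"wy":0,"wz":0},{"tx":0,"ty":0,"tz":0,"wx":0,"wy":0,"wz":0}]' 0.1 20
python3 - <<'E'
from h import *
rel((.495,.128,.068))
E
```

```text
clock: 7.47
position: [0.4953, 0.1282, 0.0699]
eef_rot: [-1.571, -0.0, 1.052]
force: [-0.6, -1.9, 7.1]
finger_gap: 0.0155
t 7.47 pos [0.4953 0.1282 0.0699] rpy [-1.571 -0.     1.052] F [-0.6 -1.9  7.1] gap 0.0155 -> units [-0.01  0.06  0.  ]
```

```bash
python3 - <<'E'
from h import *
A=np.array([.567,.059])
for cam,px,z in(("top",(307.6,180.5),.05),("side",(285.3,207.6),.046)):
    q=at_z(cam,px,z)[:2]-A; print("yellow",cam,np.hypot(*q).round(4),np.degrees(np.arctan2(q[1],q[0])).round(1))
d=np.array([.4953,.1282])-A; r=np.hypot(*d); a0=np.degrees(np.arctan2(d[1],d[0])); print(r,a0)
s=env.sense();y=s["eef_rot"][2]; X=np.array([np.cos(y),np.sin(y)]);Zt=np.array([-np.sin(y),np.cos(y)])
L=lambda t:A+r*np.array([np.cos(np.radians(t)),np.sin(np.radians(t))])
for k in range(10):
    D=(L(a0+5*k+5)-L(a0+5*k))/.03; print(5*k+5,(D@X).round(3),(D@Zt).round(3))
E
```

```text
yellow top 0.0753 -2.9
yellow side 0.0752 -7.4
0.0996470270504845 136.01649694976473
5 -0.284 0.059
10 -0.288 0.034
15 -0.29 0.009
20 -0.289 -0.016
25 -0.287 -0.041
30 -0.282 -0.066
35 -0.275 -0.091
40 -0.266 -0.114
45 -0.255 -0.137
50 -0.242 -0.159
```

```bash

python3 -m handwheel '[{"tx":-0.284,"ty":0,"tz":0.06,"wx":0,"wy":0,"wz":0},{"tx":-0.288,"ty":0,"tz":0.034,"wx":0,"wy":0,"wz":0},{"tx":-0.29,"ty":0,"tz":0.01,"wx":0,"wy":0,"wz":0},{"tx":-0.29,"ty":0,"tz":-0.016,"wx":0,"wy":0,"wz":0},{"tx":-0.287,"ty":0,"tz":-0.04,"wx":0,"wy":0,"wz":0},{"tx":-0.282,"ty":0,"tz":-0.066,"wx":0,"wy":0,"wz":0},{"tx":0,"ty":0,"tz":0,"wx":0,"wy":0,"wz":0},{"tx":0,"ty":0,"tz":0,"wx":0,"wy":0,"wz":0}]'
python3 - <<'E'
from h import *
rel((.495,.128,.068))
for cam in("top","side"): 
    snap(cam,cam+"4")
    for k in("pointer_tip","yellow_pin"): print(cam,k,[(round(r["score"],2),np.round(r["pixel"],1)) for r in env.landmark_of(cam,k)[:2]])
a=cv2.imread("pics/side4.png")[180:250,260:360]; b=cv2.imread("pics/top4.png")[150:220,270:370]
cv2.imwrite("pics/c4.png",np.hstack([cv2.resize(x,(400,280),interpolation=cv2.INTER_CUBIC) for x in(a,b)]))
E
```

```text
clock: 8.13
position: [0.4696, 0.0822, 0.0695]
eef_rot: [-1.571, 0.001, 1.051]
force: [-3.3, -0.7, 8.4]
finger_gap: 0.0151
t 8.13 pos [0.4696 0.0822 0.0695] rpy [-1.571e+00  1.000e-03  1.051e+00] F [-3.3 -0.7  8.4] gap 0.0151 -> units [1.75 0.05 0.02]
top pointer_tip [(0.6, array([313.2, 182.6]))]
top yellow_pin [(0.4, array([308.6, 179.6]))]
side pointer_tip [(0.72, array([292.9, 204.6])), (0.61, array([316.7, 205.3]))]
side yellow_pin [(0.54, array([283. , 212.3])), (0.44, array([313.3, 218.5]))]
```

View pics/c4.png

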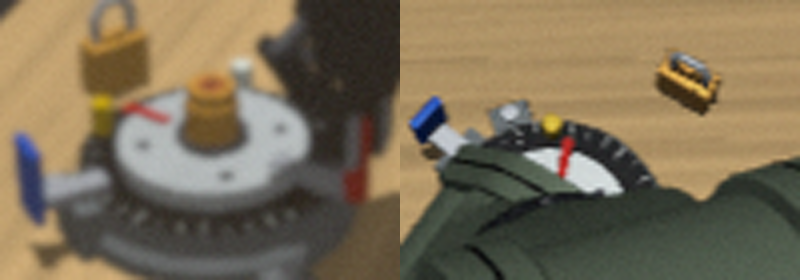

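```bash
cat >> h.py <<'E'
def blobs(cam,f,A=(.567,.059),rp=.055):
    "red pointer outer part and yellow pin angles seen in a saved picture"
    h=cv2.cvtColor(cv2.imread(f"pics/{f}.png"),cv2.COLOR_BGR2HSV); q=proj(cam,(*A,.048))
    for nm,lo,hi,z in(("red",(0,140,70),(8,255,255),.048),("red2",(172,140,70),(180,255,255),.048),("yel",(22,140,80),(33,255,255),.046 if cam=="side" else .05)):
        n,_,st,ce=cv2.connectedComponentsWithStats(cv2.inRange(h,lo,hi))
        for i in range(1,n):
            w=at_z(cam,ce[i],z)[:2]-A
            if st[i][4]>4 and .03<np.hypot(*w)<.085: print(f,nm,st[i][4],ce[i].round(1),"r",np.hypot(*w).round(4),"deg",np.degrees(np.arctan2(w[1],w[0])).round(1))
E
python3 - <<'E'
from h import *
for A in((.567,.059),(.569,.061)):
  for f in("top1","side1","top4","side4"): blobs(f[:-1],f,A)
E
```

```text
top1 red 23 [319.2 192.8] r 0.052 deg -43.4
top1 yel 20 [307.6 180.4] r 0.0756 deg -2.9
side1 red 7 [303.7 203.3] r 0.0553 deg -46.8
side1 red 110 [332.2 228. ] r 0.0748 deg 149.2
side1 yel 43 [285.2 208. ] r 0.0744 deg -6.0
top4 red 22 [311.1 187.6] r 0.0557 deg -13.5
top4 yel 20 [307.6 180.4] r 0.0756 deg -2.9
side4 red 7 [292.7 206.6] r 0.0603 deg -16.5
side4 yel 43 [285.1 208.1] r 0.0744 deg -5.7
top1 red 23 [319.2 192.8] r 0.052 deg -46.5
top1 yel 20 [307.6 180.4] r 0.0737 deg -4.5
side1 red 7 [303.7 203.3] r 0.0554 deg -49.7
side1 red 110 [332.2 228. ] r 0.0755 deg 151.3
side1 yel 43 [285.2 208. ] r 0.0727 deg -7.7
top4 red 22 [311.1 187.6] r 0.0543 deg -16.0
top4 yel 20 [307.6 180.4] r 0.0737 deg -4.5
side4 red 7 [292.7 206.6] r 0.059 deg -18.9
side4 yel 43 [285.1 208.1] r 0.0727 deg -7.5
```

Both cameras put the pointer about 11° short of the yellow pin, so I'll turn 11° more.

```bash

python3 -m handwheel '[{"tx":-0.275,"ty":0,"tz":-0.09,"wx":0,"wy":0,"wz":0},{"tx":-0.266,"ty":0,"tz":-0.114,"wx":0,"wy":0,"wz":0},{"tx":-0.05,"ty":0,"tz":-0.026,"wx":0,"wy":0,"wz":0},{"tx":0,"ty":0,"tz":0,"wx":0,"wy":0,"wz":0},{"tx":0,"ty":0,"tz":0,"wx":0,"wy":0,"wz":0},{"tx":0,"ty":0,"tz":0,"wx":0,"wy":0,"wz":0}]'
python3 - <<'E'
from h import *
rel((.495,.128,.068))
for cam in("top","side"): 
    snap(cam,cam+"5"); blobs(cam,cam+"5")
a=cv2.imread("pics/side5.png")[180:250,260:360]; b=cv2.imread("pics/top5.png")[150:220,270:370]
cv2.imwrite("pics/c5.png",np.hstack([cv2.resize(x,(400,280),interpolation=cv2.INTER_CUBIC) for x in(a,b)]))
E
```

```text
clock: 8.93
position: [0.4673, 0.0633, 0.0695]
eef_rot: [-1.571, 0.001, 1.051]
force: [-0.8, -0.6, 6.9]
finger_gap: 0.0153
t 8.93 pos [0.4673 0.0633 0.0695] rpy [-1.571e+00  1.000e-03  1.051e+00] F [-0.8 -0.6  6.9] gap 0.0153 -> units [2.33 0.05 0.27]
top5 red 16 [307.5 185.6] r 0.0605 deg -2.7
top5 yel 21 [307.6 180.5] r 0.0752 deg -2.8
side5 red 6 [290.  208.5] r 0.061 deg -6.4
side5 yel 38 [285.  207.7] r 0.0756 deg -6.8
```

View pics/c5.png

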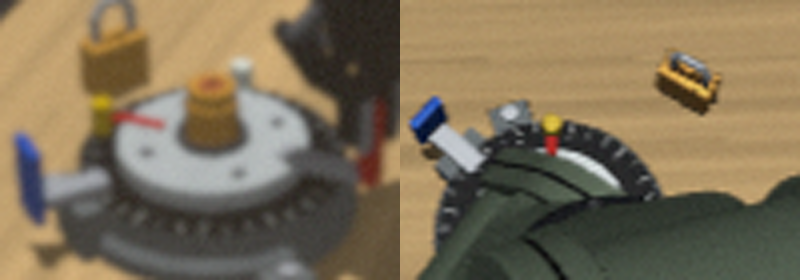

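Aligned: both cameras agree within about 0.4°. I'll release and lift.

```bash

python3 -m handwheel '[{"tx":0,"ty":0,"tz":0,"wx":0,"wy":0,"wz":0},{"tx":0,"ty":0,"tz":0,"wx":0,"wy":0,"wz":0},{"tx":0,"ty":0,"tz":0,"wx":0,"wy":0,"wz":0},{"tx":0,"ty":0,"tz":0,"wx":0,"wy":0,"wz":0},{"tx":0,"ty":-0.5,"tz":0,"wx":0,"wy":0,"wz":0},{"tx":0,"ty":-0.9,"tz":0,"wx":0,"wy":0,"wz":0},{"tx":0,"ty":-1,"tz":0,"wx":0,"wy":0,"wz":0},{"tx":0,"ty":-1,"tz":0,"wx":0,"wy":0,"wz":0}]' 0.6
python3 -m handwheel '[{"tx":0.9,"ty":-0.5,"tz":0.4,"wx":0,"wy":0,"wz":0},{"tx":0.9,"ty":-0.5,"tz":0.4,"wx":0,"wy":0.039,"wz":0},{"tx":0.9,"ty":0,"tz":0.4,"wx":0,"wy":0.039,"wz":0},{"tx":0.9,"ty":0,"tz":0.4,"wx":0,"wy":0,"wz":0},{"tx":0.9,"ty":0,"tz":0,"wx":0,"wy":0,"wz":0},{"tx":0.9,"ty":0,"tz":0,"wx":0,"wy":0,"wz":0},{"tx":0,"ty":0,"tz":0,"wx":0,"wy":0,"wz":0},{"tx":0,"ty":0,"tz":0,"wx":0,"wy":0,"wz":0}]' 0
python3 - <<'E'
from h import *
rel((.58,.23,.2))
snap("side","side6"); blobs("side","side6"); snap("top","top6"); blobs("top","top6")
for cam in("top","side"): print([(r["score"],at_z(cam,r["pixel"],.079).round(4)) for r in env.landmark_of(cam,"lock_tab")[:1]])
A=np.array([.567,.059])
for d in(43,45):
  u=np.array([np.cos(np.radians(d)),np.sin(np.radians(d))])
  rel(np.r_[A+u*.155,.15])
E
```

```text
clock: 9.7
position: [0.4665, 0.0642, 0.1725]
eef_rot: [-1.57, 0.001, 1.053]
force: [0.2, -0.6, -0.4]
finger_gap: 0.0508
clock: 10.37
position: [0.5268, 0.2193, 0.2007]
eef_rot: [-1.57, 0.001, 0.808]
force: [-1.2, -1.1, -0.3]
finger_gap: 0.0002
t 10.37 pos [0.5268 0.2193 0.2007] rpy [-1.57e+00  1.00e-03  8.08e-01] F [-1.2 -1.1 -0.3] gap 0.0002 -> units [ 1.48  0.02 -1.04]
side6 red 6 [290.  208.5] r 0.061 deg -6.4
side6 yel 41 [285.  207.8] r 0.0756 deg -6.6
top6 red 29 [307.5 188.4] r 0.0524 deg -2.8
top6 yel 21 [307.6 180.5] r 0.0752 deg -2.8
[(0.66, array([0.6438, 0.1424, 0.079 ]))]
[(0.57, array([0.6552, 0.1306, 0.079 ]))]
t 10.57 pos [0.5266 0.2179 0.2014] rpy [-1.571  0.     0.807] F [ 0.9  0.3 -0.3] gap -0.0001 -> units [ 2.27  1.71 -4.93]
t 10.57 pos [0.5266 0.2179 0.2014] rpy [-1.571  0.     0.807] F [ 0.9  0.3 -0.3] gap -0.0001 -> units [ 2.27  1.71 -4.75]
```

The pin alignment held after release. Next is the outside of the lock tab, at bearing about 43.5°.

```bash

python3 -m handwheel '[{"tx":0,"ty":0,"tz":0,"wx":0,"wy":0.015,"wz":0},{"tx":0.68,"ty":0,"tz":-0.8,"wx":0,"wy":0,"wz":0},{"tx":0.68,"ty":0,"tz":-0.8,"wx":0,"wy":0,"wz":0},{"tx":0.68,"ty":0,"tz":-0.8,"wx":0,"wy":0,"wz":0},{"tx":0.68,"ty":0,"tz":-0.8,"wx":0,"wy":0,"wz":0},{"tx":0,"ty":0.5,"tz":-0.8,"wx":0,"wy":0,"wz":0},{"tx":0,"ty":0.8,"tz":-0.78,"wx":0,"wy":0,"wz":0},{"tx":0,"ty":0.8,"tz":0,"wx":0,"wy":0,"wz":0}]'
python3 -m handwheel '[{"tx":0,"ty":0.7,"tz":0,"wx":0,"wy":0,"wz":0},{"tx":0,"ty":0,"tz":0,"wx":0,"wy":0,"wz":0},{"tx":0,"ty":0,"tz":0,"wx":0,"wy":0,"wz":0}]'
python3 - <<'E'
from h import *
A=np.array([.567,.059]); u=np.array([np.cos(np.radians(43.5)),np.sin(np.radians(43.5))])
rel(np.r_[A+u*.138,.045])
a=snap("side","side7")[160:250,230:350]; b=snap("top","top7")[140:230,230:350]
cv2.imwrite("pics/c7.png",np.hstack([cv2.resize(x,(400,300),interpolation=3) for x in(a,b)])[:,:,::-1])
E
```

```text
clock: 11.23
position: [0.6874, 0.166, 0.1373]
eef_rot: [-1.574, 0.0, 0.755]
force: [1.0, -0.5, -0.9]
finger_gap: -0.0005
clock: 11.48
position: [0.6845, 0.1707, 0.1175]
eef_rot: [-1.57, 0.001, 0.76]
force: [-1.4, 0.2, 0.5]
finger_gap: -0.0001
t 11.48 pos [0.6845 0.1707 0.1175] rpy [-1.57e+00  1.00e-03  7.60e-01] F [-1.4  0.2  0.5] gap -0.0001 -> units [-0.8   2.42 -0.  ]
```

View pics/c7.png

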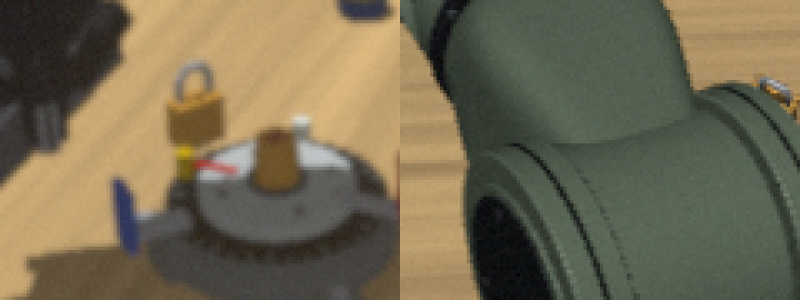

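The fingertips at crop (48,150) are well outside the tab at (122,185). I'll descend, then push in steps.

```bash

python3 -m handwheel '[{"tx":0,"ty":0.6,"tz":0,"wx":0,"wy":0,"wz":0},{"tx":0,"ty":0.6,"tz":0,"wx":0,"wy":0,"wz":0},{"tx":0,"ty":0.6,"tz":0,"wx":0,"wy":0,"wz":0},{"tx":0,"ty":0.6,"tz":0,"wx":0,"wy":0,"wz":0},{"tx":0,"ty":0,"tz":0,"wx":0,"wy":0,"wz":0}]'
python3 -m handwheel '[{"tx":-0.2,"ty":0,"tz":0,"wx":0,"wy":0,"wz":0},{"tx":-0.2,"ty":0,"tz":0,"wx":0,"wy":0,"wz":0},{"tx":-0.2,"ty":0,"tz":0,"wx":0,"wy":0,"wz":0},{"tx":-0.1,"ty":0,"tz":0,"wx":0,"wy":0,"wz":0},{"tx":0,"ty":0,"tz":0,"wx":0,"wy":0,"wz":0}]'
python3 -m handwheel '[{"tx":-0.1,"ty":0,"tz":0,"wx":0,"wy":0,"wz":0},{"tx":-0.1,"ty":0,"tz":0,"wx":0,"wy":0,"wz":0},{"tx":-0.1,"ty":0,"tz":0,"wx":0,"wy":0,"wz":0},{"tx":0,"ty":0,"tz":0,"wx":0,"wy":0,"wz":0}]'
python3 - <<'E'
from h import *
A=np.array([.567,.059]); u=np.array([np.cos(np.radians(43.5)),np.sin(np.radians(43.5))])
rel(np.r_[A+u*.1185,.045]); 
snap("side","side8"); blobs("side","side8"); print([(r["score"],np.round(r["pixel"],1),at_z("side",r["pixel"],.079).round(4)) for r in env.landmark_of("side","lock_tab")[:1]])
E
```

```text
clock: 12.0
position: [0.684, 0.1708, 0.0437]
eef_rot: [-1.57, 0.002, 0.761]
force: [-1.0, -0.7, -0.4]
finger_gap: -0.0001
clock: 12.42
position: [0.6702, 0.1562, 0.0471]
eef_rot: [-1.572, -0.001, 0.76]
force: [0.1, -0.4, -0.0]
finger_gap: -0.0003
clock: 12.75
position: [0.663, 0.1502, 0.0456]
eef_rot: [-1.571, -0.001, 0.76]
force: [0.9, 1.0, 0.5]
finger_gap: 0.0002
t 12.75 pos [0.663  0.1502 0.0456] rpy [-1.571e+00 -1.000e-03  7.600e-01] F [0.9 1.  0.5] gap 0.0002 -> units [-0.46  0.02 -0.  ]
side8 red 8 [290.1 208.8] r 0.0601 deg -5.5
side8 yel 46 [285.  207.8] r 0.0754 deg -6.4
[(0.46, array([266.6, 214.7]), array([0.6468, 0.1384, 0.079 ]))]
```

```bash

for r in 1; do python3 -m handwheel '[{"tx":-0.07,"ty":0,"tz":0,"wx":0,"wy":0,"wz":0},{"tx":-0.07,"ty":0,"tz":0,"wx":0,"wy":0,"wz":0},{"tx":-0.06,"ty":0,"tz":0,"wx":0,"wy":0,"wz":0},{"tx":0,"ty":0,"tz":0,"wx":0,"wy":0,"wz":0}]'; done
python3 -m handwheel '[{"tx":-0.07,"ty":0,"tz":0,"wx":0,"wy":0,"wz":0},{"tx":-0.07,"ty":0,"tz":0,"wx":0,"wy":0,"wz":0},{"tx":-0.06,"ty":0,"tz":0,"wx":0,"wy":0,"wz":0},{"tx":0,"ty":0,"tz":0,"wx":0,"wy":0,"wz":0}]'
python3 - <<'E'
from h import *
A=np.array([.567,.059]); u=np.array([np.cos(np.radians(43.5)),np.sin(np.radians(43.5))])
rel(np.r_[A+u*.1185,.045]); 
snap("side","side9"); blobs("side","side9"); print([(r["score"],np.round(r["pixel"],1),at_z("side",r["pixel"],.079).round(4)) for r in env.landmark_of("side","lock_tab")[:1]])
E
```

```text
clock: 13.18
position: [0.6586, 0.1459, 0.0453]
eef_rot: [-1.571, 0.0, 0.76]
force: [1.9, 1.1, -0.0]
finger_gap: 0.0001
clock: 13.52
position: [0.6541, 0.1417, 0.0453]
eef_rot: [-1.571, 0.0, 0.76]
force: [1.1, -0.1, 0.5]
finger_gap: 0.0
t 13.52 pos [0.6541 0.1417 0.0453] rpy [-1.571  0.     0.76 ] F [ 1.1 -0.1  0.5] gap 0.0 -> units [-0.05  0.01  0.  ]
side9 red 9 [290.1 208.9] r 0.0599 deg -5.0
side9 yel 47 [284.9 207.9] r 0.0755 deg -6.1
[(0.5, array([271.8, 211.6]), array([0.6412, 0.1226, 0.079 ]))]
```

```bash

python3 -m handwheel '[{"tx":-0.06,"ty":0,"tz":0,"wx":0,"wy":0,"wz":0},{"tx":-0.06,"ty":0,"tz":0,"wx":0,"wy":0,"wz":0},{"tx":0,"ty":0,"tz":0,"wx":0,"wy":0,"wz":0}]'
python3 -m handwheel '[{"tx":-0.05,"ty":0,"tz":0,"wx":0,"wy":0,"wz":0},{"tx":-0.05,"ty":0,"tz":0,"wx":0,"wy":0,"wz":0},{"tx":0,"ty":0,"tz":0,"wx":0,"wy":0,"wz":0}]'

```

```text
clock: 13.87
position: [0.6525, 0.1406, 0.0454]
eef_rot: [-1.571, -0.003, 0.761]
force: [10.6, 5.5, -6.1]
finger_gap: -0.0003
clock: 14.12
position: [0.6522, 0.1403, 0.0456]
eef_rot: [-1.571, -0.009, 0.761]
force: [27.0, 16.5, -18.7]
finger_gap: -0.0002
```

The tab is against its hard stop: 27/16 N with no further travel. I'll back away, lift and check.

```bash

python3 -m handwheel '[{"tx":0.2,"ty":0,"tz":0,"wx":0,"wy":0,"wz":0},{"tx":0.5,"ty":0,"tz":0,"wx":0,"wy":0,"wz":0},{"tx":0.5,"ty":0,"tz":0,"wx":0,"wy":0,"wz":0},{"tx":0,"ty":-0.8,"tz":0,"wx":0,"wy":0,"wz":0},{"tx":0,"ty":-1,"tz":0,"wx":0,"wy":0,"wz":0},{"tx":0,"ty":-1,"tz":0,"wx":0,"wy":0,"wz":0},{"tx":0,"ty":-1,"tz":0,"wx":0,"wy":0,"wz":0},{"tx":0,"ty":-1,"tz":0,"wx":0,"wy":0,"wz":0}]'
python3 -m handwheel '[{"tx":0,"ty":0,"tz":0.9,"wx":0,"wy":0,"wz":0},{"tx":0,"ty":0,"tz":0.9,"wx":0,"wy":0,"wz":0},{"tx":0,"ty":0,"tz":0.9,"wx":0,"wy":0,"wz":0},{"tx":0,"ty":0,"tz":0.9,"wx":0,"wy":0,"wz":0},{"tx":0,"ty":0,"tz":0.9,"wx":0,"wy":0,"wz":0},{"tx":0,"ty":0,"tz":0.9,"wx":0,"wy":0,"wz":0},{"tx":0,"ty":0,"tz":0.5,"wx":0,"wy":0,"wz":0},{"tx":0,"ty":0,"tz":0,"wx":0,"wy":0,"wz":0}]'
python3 - <<'E'
from h import *
rel((0,0,0))
for c in("side","top"):
    snap(c,c+"10"); blobs(c,c+"10"); print([(r["score"],at_z(c,r["pixel"],.079).round(4)) for r in env.landmark_of(c,"lock_tab")[:1]])
a=cv2.imread("pics/side10.png")[160:260,240:373]; b=cv2.imread("pics/top10.png")[150:250,240:373]
cv2.imwrite("pics/c10.png",np.hstack([cv2.resize(x,(400,300),interpolation=cv2.INTER_CUBIC) for x in(a,b)]))
E
```

```text
clock: 14.78
position: [0.6752, 0.1621, 0.1907]
eef_rot: [-1.57, 0.001, 0.76]
force: [0.0, 0.2, 1.0]
finger_gap: 0.0002
clock: 15.45
position: [0.551, 0.2935, 0.1896]
eef_rot: [-1.569, 0.0, 0.764]
force: [-0.3, 1.2, 1.1]
finger_gap: 0.0
t 15.45 pos [0.551  0.2935 0.1896] rpy [-1.569  0.     0.764] F [-0.3  1.2  1.1] gap 0.0 -> units [-20.03   6.34   5.64]
side10 red 6 [290.  208.5] r 0.061 deg -6.4
side10 yel 39 [285.1 207.8] r 0.0751 deg -6.4
[(0.63, array([0.6426, 0.124 , 0.079 ]))]
top10 red 28 [307.4 188.5] r 0.0519 deg -2.6
top10 yel 20 [307.6 180.4] r 0.0756 deg -2.9
[(0.49, array([0.6357, 0.1294, 0.079 ]))]
```

View pics/c10.png

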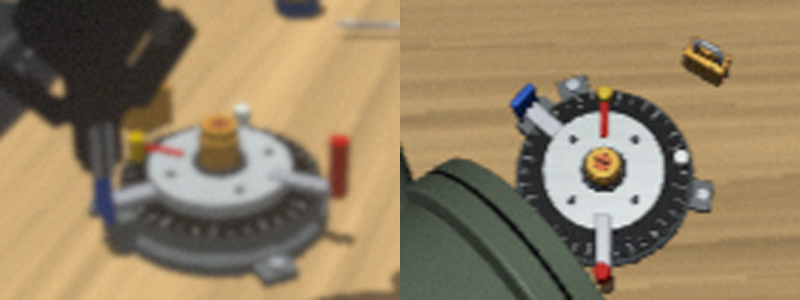

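```bash
python3 -c "
from plant import env
print(env.hand_in())"
```

```text
the job is handed in; nothing more can be done
None
```

I turned the ring about 41° by its red lever until the pointer lined up with the yellow pin, then pushed the blue lock tab home to its stop. I handed the job in at about 15.5 s on the robot's clock. I gripped the lever lightly and moved it round an arc instead of pushing it with closed fingers.

- **Setting:** after the lock was pushed home, the pointer and yellow pin bearings agreed within about 0.3° in the top camera (-2.6° and -2.9°) and matched in the side camera (both -6.4°). The two cameras disagree by about 4° on the absolute bearing. This is probably calibration bias, and it cancels when pointer and pin are compared within one picture.
- **Lock:** the tab stopped moving as the push rose to about 32 N horizontally. The cameras then put it about 99 mm from the axis (home is 100 mm).
- **Other things:** in the last picture the cylinder stands in its cup and the padlock is in place. I did not check the mug, oil can, screwdriver, key blank or box individually at the end, but the arm did not go near them at bench height.

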